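Lock the cheesecake tin's clasp, then push the tin in from the table edge

ROBOT

A 6-joint arm with a two-finger parallel gripper is mounted at the origin on a cart in front of the work surface, level with it; the furniture and walls round the work are solid. World frame = base frame: x ahead of the robot, y to its left, z up, the work surface at z = 0. Lengths are in mm, angles in rad, forces in N, time in s.
With the tool pointing down it reaches from about 325 to 900 mm from the base axis. Payload 6.1 kg.
Tool frame: the origin (TCP) lies where the fingers leave the gripper's body, on its centre line; the fingertips stand 73 mm ahead of it and the grasp point (between the pads) lies 54 mm ahead of it; z points along the fingers, y is the direction in which the jaws open and shut (so a half turn about z gives the same grasp; the last joint's range is limited). The gripper opens to 85 mm and grips with 20 to 120 N. Pads are 22 mm wide; open, the fingers measure 114 mm over their backs; the gripper's body (76 mm by 85 mm) begins 54 mm behind the grasp point. The pads swing forward as they close: fully open they stand 13 mm farther back than shut.
Start: joints at [1.134, 0.22, 1.526, -0, 1.395, -0.126], TCP at [191.136, 595.049, 303.9] pointing down, gripper open.
Joint ranges: [-2.98, 2.98], [-0.91, 2.08], [0.09, 2.57], [-1.24, 4.39], [0.2, 2.65], [-2.68, 2.68]. Speed limits (rad/s): [2.57, 2.57, 3.01, 3.14, 3.14, 3.14].

INTERFACE

Orientations are given as a unit quaternion [x, y, z, w].
In Python, from rig import * gives the robot as it stands. Calls block until the motion is done:
- move_to(position, orientation): joint-space move of the TCP to a pose.
- line_to(position, feed=150, rot=None): straight line of the TCP; rot=None keeps the orientation; feed is the mean speed in mm/s.
- movej(angles): joint-space move.
- grip(opening, force=None): finger opening in mm; force is the grip in N (None keeps the last); returns when the fingers have stopped.
- pause(seconds).
- ik(position, orientation): joint angles nearest the present ones, or None.
- observe(): the state.
- capture(name): name is "side" or "top" or "wrist"; returns a dict with "color" (384x512x3 uint8, blue, green, red), "z_map" (384x512 float32, mm along the optical axis (not along the pixel's ray), 0 where there is no reading), "fx", "fy", "cx", "cy" (pixels), "T" (4x4, takes a point from camera to world coordinates). Camera axes: x right, y down, z forward; pixel columns grow to the right and rows downward; lengths in mm; the calibration is good to about 2 mm. The wrist camera is an equidistant fisheye: a pixel r from the principal point sees the ray r / f radians off the axis. A picture is of the moment at which its call begins.
A pose or a line that the arm cannot do raises IKError and nothing moves.
- hand_in(): hands the job in, once; it reports no verdict.
Trained networks look in a picture, given as the dict that the camera call returned (one of the last four; its "shot" number tells which), for a name from the list of things; names that differ only in an ending like _2 or _b are one class to them, and where a whole thing is asked for, a point or a joint stands for the part that bears it (a point fixed in the world has none). Each returns a list of dicts, best first, with "conf" (0 to 1); they miss things now and then, are a little off and sometimes report something else, mostly with a low value. They report only what shows in the picture. A call takes as long as a camera call.
- spot_in(picture, thing): "position" ([x, y, z] in mm, in the coordinates of the camera as it stood for that picture, good to about 4 mm: the middle of the surface that is visible of it).
- trace(picture, thing): "mask" (384x512 bool, what is visible of it).
- tip_of(picture, thing): "position" ([x, y, z] in mm, in the coordinates of the camera as it stood for that picture, good to about 4 mm: a listed point, or the origin of a listed thing).
The state is a dict: "time": time; "joint_pos": joint angles; "dq": joint speeds; "effort": joint torques, N m; "eef_pos": TCP position; "ee_rot": TCP orientation; "force": force on the tool from outside, world axes, zero at the start; "moment": the same for the moment, N m; "gripper_width": finger opening in mm.
Only numpy, scipy, OpenCV 4.12 (cv2) and the standard library are available. Lean on these libraries where they do the work, as an engineer would, in place of code of your own. Each camera call takes 0.05 s, during which the arm holds its last target. There are 200 camera calls.

TASK

The springform tin with the cheesecake sticks out over the right-hand edge of the table and its ring clasp hangs open. With the fingertips, push the clasp lever round and past its dead point so that it snaps shut flat against the ring, and only then push the tin in over the table until its whole base plate stands at least two centimetres inside the edge. Slide it, do not lift or tip it, and leave the other things where they are.

Things in the scene. Friction and masses are not known exactly. Their poses are not given: they have to be found in the camera images.
- tin: Loose black oblong springform tin full of cheesecake, 1.9 to 2.6 kg, 330x260x68 mm. Origin: centre of underside; x along the tin, clasp on the -x end (towards robot), y to its left, z up. Upright ring wall, z 6 to 68 mm: outer faces at y = +-118, x = -148 and x = 152 mm. Base plate: 4 mm thick, x -158 to 162, y +-128 mm, so it juts 10 mm beyond the ring. Slides on the table at 9 to 19 N.
- tin_clasp (a joint): Clasp lever angle, rad. Upright hinge at tin x -154, y 21.5 mm. 0 = locked, lever flat along the end wall, free end to tin -y; grows as the free end swings outward (-x) and round to +y; stop at 2.44. Over-centre: rests open at 1.9 to 2.3; pushed below, it springs back (2 to 3 N at the tip; damped, push slowly) up to its dead point at 0.4; below 0.2 it snaps to 0 and stays.
- clasp_tip (a point): Free end of the steel clasp lever, mid-height (39 mm above table). The lever is 39 mm from hinge to end, 15 mm high (z 32 to 46 mm), a thin plate whose end flares outward; locked, its outer face is at tin x -158, the flared end at x -165 mm, at tin y -16.
- base_near (a point): Clasp end of the straight right-hand (-y) side of the base plate, the side that overhangs, short of the rounded corner; tin x -125, y -128 mm.
- base_far (a point): Far end of the same straight side of the base plate, short of the rounded corner; tin x 110, y -128 mm.
- table_edge (a point): Fixed point on the right-hand edge of the table top, at its surface. Its x runs along the straight edge away from the robot, its y points inward over the table: a point's y in this frame is how far inside the edge it is. No obstacle beyond the edge at table height.
- serving_spoon: Bystander: loose serving spoon, red handle, 244x48x17 mm, lying left of the tin. Origin at the centre of its underside.
- mug: Bystander: loose white coffee mug, 92x127x95 mm with handle, standing left of the clasp end. Origin at the centre of its underside.
- shaker: Bystander: loose sugar shaker, 44 mm wide, 90 mm high, beyond the far left corner of the tin. Origin at the centre of its underside.
- fork: Bystander: loose cake fork, 144x20x11 mm, far to the left beside the plates. Origin at the centre of its underside.

How it is judged:
By the outcome, as a careful person would: the job done as asked, in the order asked, and still so for the second after the job is handed in, with the robot touching nothing.
It also fails if it takes over 58 s, if anything falls off the work surface, if the arm or the gripper's body presses on something with over 40 N, if the wrist force passes 120 N, or if a joint passes its speed limit or range.

## Working session

There is one attempt and no reset: what is moved stays moved. The work goes in short steps, each a Python script; the robot and the scene stay as the last script left them, time stands still between calls to the robot, and variables do not carry over. Pictures are saved under pics/ and viewed, about 8 in all and at most 12, crops included, and the job is handed in when it is done.

```bash
ls; mkdir -p pics; cat > h.py <<'E'
from rig import *
import numpy as np, cv2
def w(p,pos): return (p["T"]@np.r_[pos,1])[:3]
def tip(p,n):
    r=tip_of(p,n); return [(round(d["conf"],2),np.round(w(p,d["position"]),1).tolist()) for d in r[:2]]
E
python3 - <<'E'
from h import *
ps={n:capture(n) for n in("side","top")}
cv2.imwrite("pics/a.png",ps["top"]["color"]); cv2.imwrite("pics/b.png",ps["side"]["color"])
for n,p in ps.items():
    print(n,np.round(p["T"],2).tolist(),p["fx"],p["cx"],p["cy"])
    for t in("tin","clasp_tip","base_near","base_far","table_edge","serving_spoon","mug","shaker"): print(t,tip(p,t))
print(observe())
E
```

```text
pics
side [[-1.0, 0.03, -0.05, 609.7], [0.06, 0.5, -0.87, 955.82], [-0.01, -0.87, -0.5, 617.63], [0.0, 0.0, 0.0, 1.0]] 351.50434802762175 254.12974200102514 192.35996860208652
tin [(0.82, [590.3, -229.4, -3.7])]
clasp_tip [(0.48, [363.8, 9.5, -1.3]), (0.43, [408.9, -176.3, 40.0])]
base_near []
base_far []
table_edge []
serving_spoon []
mug [(0.75, [363.9, 10.1, -3.1])]
shaker [(0.73, [762.9, 109.1, -2.3])]
top [[-0.01, -0.99, 0.17, 371.31], [-1.0, 0.01, 0.01, -28.47], [-0.02, -0.17, -0.99, 1307.31], [0.0, 0.0, 0.0, 1.0]] 409.54618452649163 251.8578689395172 191.90616678773378
tin [(0.68, [456.8, 126.6, 1.5]), (0.64, [591.1, -231.2, -1.0])]
clasp_tip [(0.54, [412.1, -177.7, 42.4])]
base_near [(0.62, [467.4, -356.9, 0.6]), (0.46, [454.3, 129.3, 1.4])]
base_far [(0.9, [698.9, -358.8, 4.4])]
table_edge [(0.33, [371.7, 2.9, 0.2])]
serving_spoon [(0.59, [454.2, 132.3, -2.2])]
mug [(0.61, [366.8, 1.9, -1.9])]
shaker [(0.45, [769.4, 108.7, 0.1])]
{'time': 0.9, 'joint_pos': array([ 1.13387546e+00,  2.20389909e-01,  1.52647720e+00,  6.08550561e-06,
        1.39470167e+00, -1.26105521e-01]), 'dq': array([ 0.0003546 , -0.00140132,  0.00012798,  0.00031238,  0.0002228 ,
       -0.00136422]), 'effort': array([-1.66493235e-03, -4.96861196e+01, -3.89722252e+01, -7.87270419e-04,
        1.14210710e-03,  1.15369551e-05]), 'eef_pos': array([191.15325014, 595.05309636, 303.91798086]), 'ee_rot': array([1.54783398e-01, 9.87948430e-01, 1.22978786e-05, 4.38006174e-07]), 'force': array([0.3482326 , 0.48562174, 0.2540302 ]), 'moment': array([ 0.01804451, -0.0712004 ,  0.03138769]), 'gripper_width': 85.58778162402703}
```

View pics/a.png

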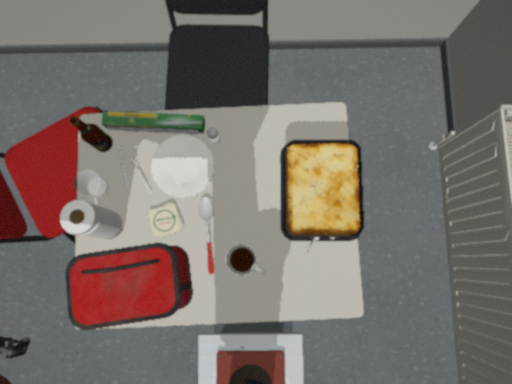

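View pics/b.png

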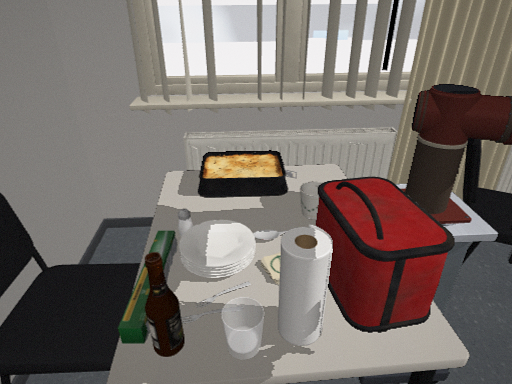

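The top view shows the tin at about px (322,190), the clasp sticking out near (310,243), and the table's right edge running from (347,102) to (363,318). The mug is at (242,259). The red bag and the paper roll are tall obstacles on the left.

```bash
cat >> h.py <<'E'
def cloud(p):
    v,u=np.mgrid[:384,:512]; z=p["z_map"]
    c=np.stack([(u-p["cx"])/p["fx"]*z,(v-p["cy"])/p["fy"]*z,z,np.ones_like(z)],-1)
    return (c@p["T"].T)[...,:3]
def q(t): return [np.cos(t/2),np.sin(t/2),0,0]
E
python3 - <<'E'
from h import *
p=capture("top"); P=cloud(p)
# right table edge: last table-height pixel in each row away from the tin
e=[]
for v in list(range(108,135))+list(range(250,312)):
    r=P[v]; ok=(abs(r[:,2])<12)&(p["z_map"][v]>0)&(np.arange(512)<400)
    k=np.where(ok)[0].max(); e.append(P[v,k,:2])
e=np.array(e); f=np.polyfit(e[:,0],e[:,1],1); res=e[:,1]-np.polyval(f,e[:,0])
g=abs(res)<6; f=np.polyfit(e[g,0],e[g,1],1); print("edge y=",f,g.sum(),len(e),np.std((e[:,1]-np.polyval(f,e[:,0]))[g]),e[::8].round(0).tolist())
print("table z",np.median(P[255:310,280:340,2]))
m=P[...,2]
print("bag top",np.nanpercentile(m[245:325,70:190],98),"roll",np.nanpercentile(m[200:240,60:120],99))
for b in((245,325,70,190),(200,240,60,100)):
    s=P[b[0]:b[1],b[2]:b[3]].reshape(-1,3); s=s[s[:,2]>100]; print(s.min(0),s.max(0))
s=P[135:245,275:370].reshape(-1,3); s=s[(s[:,2]>55)&(s[:,2]<85)]
print("rim",cv2.minAreaRect(s[:,:2].astype(np.float32)),np.percentile(s,[1,99],axis=0))
for x in (200,300,400,500): print(x, ik([x,-165,350],q(0)) is not None)
E
```

```text
edge y= [ 3.55552232e-02 -3.56281405e+02] 89 89 1.3286722288320425 [[871.0, -324.0], [842.0, -326.0], [816.0, -329.0], [786.0, -326.0], [385.0, -342.0], [361.0, -344.0], [336.0, -342.0], [311.0, -345.0], [287.0, -347.0], [263.0, -346.0], [239.0, -347.0], [215.0, -349.0]]
table z 0.7348933006542211
bag top 252.56616749152886 roll 232.3752146392672
[212.0745515  -28.46854073 100.69653197] [ 418.24668806  471.92907417 1307.31341978]
[371.31388002 -28.46854073 103.75820952] [ 536.25737945  499.36434926 1307.31341978]
rim ((586.6592407226562, -229.78890991210938), (239.7072296142578, 318.2041015625), 89.05912017822266) [[ 441.7941773  -348.53335541   55.07196857]
 [ 744.29092418 -110.57428262   73.14456539]]
200 True
300 True
400 True
500 True
```

```bash
python3 - <<'E'
from h import *
line_to([191,560,400],feed=250)
grip(0)
move_to([350,-165,400],q(0))
line_to([380,-150,240],feed=200)
p=capture("wrist"); cv2.imwrite("pics/c.png",cv2.resize(p["color"],None,fx=1.5,fy=1.5))
for t in("clasp_tip","base_near","base_far","tin"): print(t,tip(p,t))
t=capture("top"); print(tip(t,"clasp_tip"),tip(t,"base_near"),tip(t,"base_far"))
s=capture("side"); print(tip(s,"clasp_tip"))
o=observe(); print(o["time"],o["eef_pos"],o["force"],o["joint_pos"],o["gripper_width"])
E
```

```text
clasp_tip [(0.89, [406.7, -177.9, 36.3])]
base_near [(0.86, [463.9, -358.2, -0.6])]
base_far []
tin []
[(0.75, [370.5, 4.2, -3.7])] [(0.72, [464.1, -356.6, 1.8])] [(0.57, [698.2, -356.7, 1.1])]
[(0.55, [407.0, -179.8, 39.9])]
6.4167 [ 380.01661266 -150.05827138  240.12310203] [-0.99093458 -0.94336802  0.96828014] [-5.69665074e-01 -2.68240596e-01  2.12850651e+00  2.62621800e-06
  1.28105271e+00  1.00124491e+00] -0.2351296201739011
```

View pics/c.png

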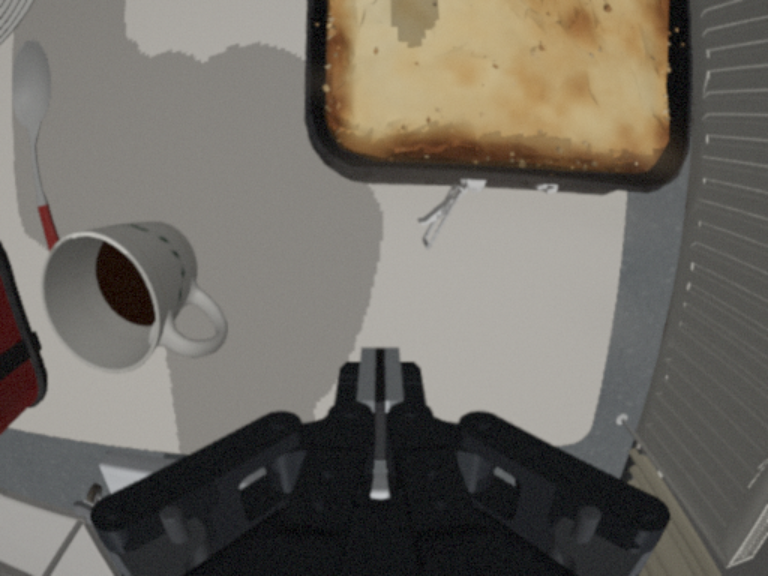

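The wrist view shows the clasp lever open at px (430,225), with its hinge at about (465,185). The mug and its handle are at (140,300), well clear. I'll lower the closed fingers on the lever's +y side and sweep it round.

```bash
python3 - <<'E'
from h import *
H=np.array([436,-208.]); Z=95
line_to([407,-143,150],feed=200); line_to([407,-143,Z],feed=120)
f0=observe()["force"]; print(f0)
def rep(s):
    o=observe(); print(s,o["eef_pos"].round(1),(o["force"]-f0).round(1),round(o["time"],2)); return o["force"]-f0
for y in(-160,-175,-189.5): line_to([407,y,Z],feed=50); f=rep(y)
for a in(1.4,1.2,1.0,.8,.6,.5):
    d=np.array([-np.sin(a),-np.cos(a)]); n=np.array([-np.cos(a),np.sin(a)])
    c=H+27*d+18.5*n
    line_to([*c,Z],feed=45,rot=q(np.pi/2-a)); f=rep(a)
    if np.linalg.norm(f)>15: break
p=capture("wrist"); cv2.imwrite("pics/d.png",cv2.resize(p["color"],None,fx=1.5,fy=1.5))
print(tip(p,"clasp_tip"),tip(p,"base_near"))
E
```

```text
[ 0.41833363 -0.16086895  0.28211506]
-160 [ 407.1 -160.5   95.1] [ 0.5  0.2 -0.1] 8.14
-175 [ 406.3 -174.5   94.4] [-2.1  2.6 -1.3] 8.59
-189.5 [ 407.3 -189.7   95.1] [-1.1  1.3 -1.4] 9.03
1.4 [ 406.3 -194.3   95. ] [-2.1  1.5 -0.3] 9.35
1.2 [ 404.2 -200.6   95.1] [-3.   2.4 -0.3] 9.7
1.0 [ 403.5 -207.1   95.1] [-2.9  2.  -0.8] 10.05
0.8 [ 404.1 -213.7   95.2] [-1.9  1.  -0.8] 10.4
0.6 [ 406.1 -220.1   95.3] [-0.1  0.2  0.2] 10.75
0.5 [ 407.4 -223.    95.3] [-0.6  0.5  0.7] 11.0
[(0.84, [410.3, -242.3, 36.1])] [(0.18, [588.9, -231.7, 1.5])]
```

View pics/d.png

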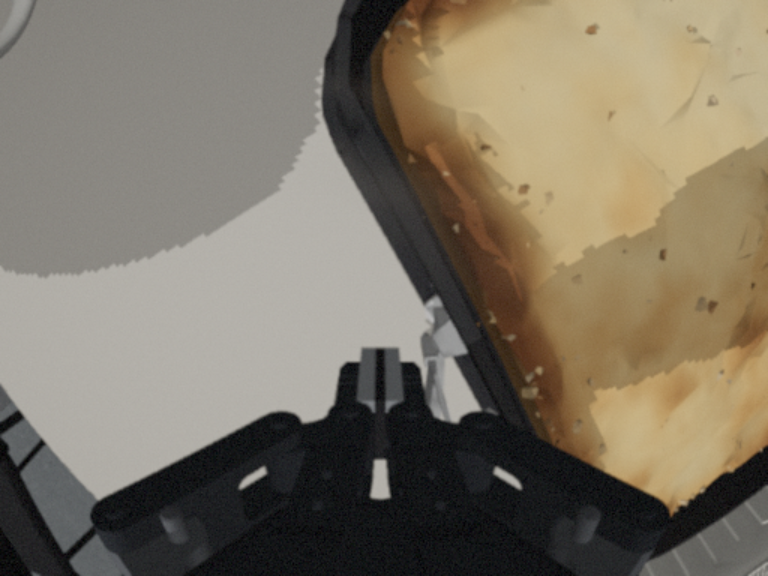

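The lever has followed the fingers to roughly a≈0.5 (px 435,370). I'll keep going until it's past the dead point.

```bash
python3 - <<'E'
from h import *
H=np.array([436,-208.]); Z=95
f0=np.array([.4,-.2,.3])
for a in(.4,.3,.2,.1,.0,-.1,-.2):
    d=np.array([-np.sin(a),-np.cos(a)]); n=np.array([-np.cos(a),np.sin(a)])
    c=H+29*d+18.5*n
    line_to([*c,Z],feed=30,rot=q(np.pi/2-max(a,0)))
    o=observe(); f=o["force"]-f0; print(a,o["eef_pos"].round(1),f.round(1),round(o["time"],2))
    if f[0]<-8: break
c=observe()["eef_pos"]; line_to([c[0]-45,c[1],Z],feed=120); line_to([c[0]-45,c[1],200],feed=250)
p=capture("wrist"); cv2.imwrite("pics/e.png",cv2.resize(p["color"],None,fx=1.5,fy=1.5))
print(tip(p,"clasp_tip"),tip(p,"base_near"))
p=capture("top"); print(tip(p,"base_near"),tip(p,"base_far"),tip(p,"tin"))
E
```

```text
0.4 [ 407.8 -227.6   95.1] [-0.9 -0.1 -0.3] 11.46
0.3 [ 409.9 -230.3   95.1] [-0.1  0.1 -0.7] 11.72
0.2 [ 412.  -232.6   95. ] [-2.4  0.   2. ] 11.99
0.1 [ 413.2 -235.    94.9] [-10.5  -1.2   7.4] 12.26
[(0.6, [425.3, -249.8, 35.6])] [(0.89, [466.1, -360.7, 1.9])]
[(0.69, [471.6, -361.9, 3.8])] [(0.65, [700.8, -356.5, 3.1]), (0.26, [470.0, -360.3, 4.1])] [(0.64, [592.5, -233.0, -3.3]), (0.25, [454.2, 131.1, 1.1])]
```

View pics/e.png

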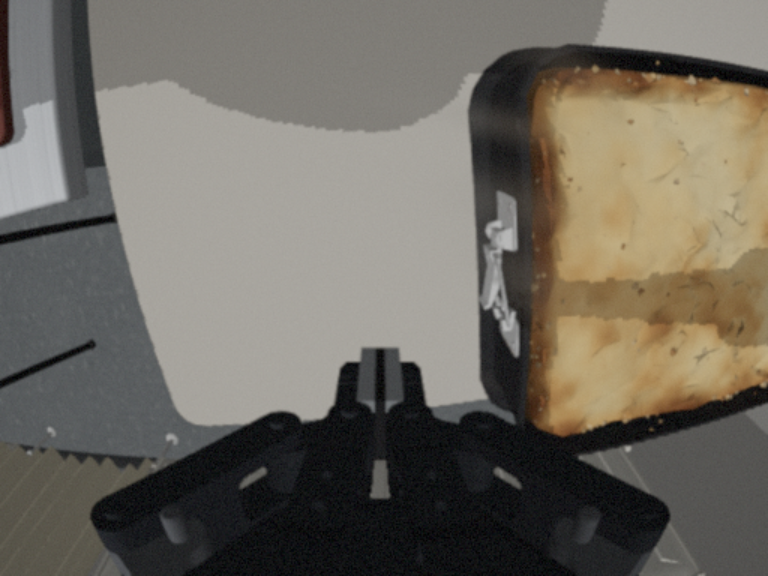

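The lever now lies along the end wall (px 495,275). The reported tip at (425,-250) matches the locked position, which should be at about x 425. I'll take a closer crop to confirm.

```bash
python3 - <<'E'
from h import *
line_to([385,-190,150],feed=200,rot=q(0))
p=capture("wrist"); r=tip_of(p,"clasp_tip"); print(tip(p,"clasp_tip"),tip(p,"base_near"))
x,y,z=r[0]["position"]; th=np.arctan2(np.hypot(x,y),z); s=p["fx"]*th/np.hypot(x,y)
u,v=int(p["cx"]+s*x),int(p["cy"]+s*y); print(u,v)
v0=max(v-50,0);u0=max(u-70,0)
cv2.imwrite("pics/f.png",cv2.resize(p["color"][v0:v0+100,u0:u0+140],None,fx=5,fy=5,interpolation=2))
E
```

```text
[(0.6, [427.1, -247.9, 38.1])] []
343 156
```

View pics/f.png

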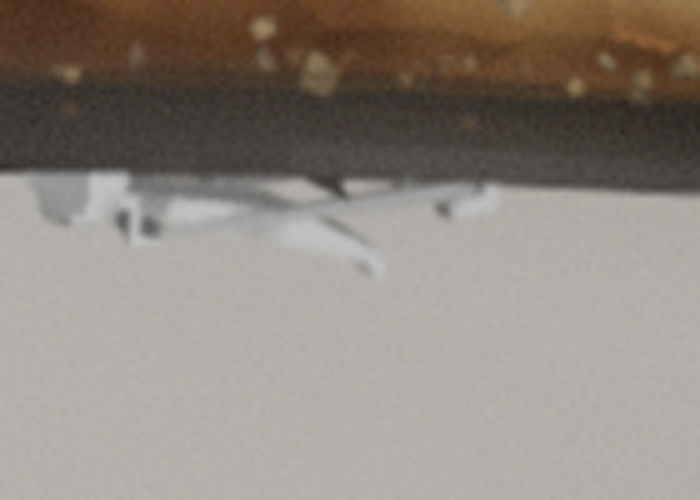

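```bash
python3 - <<'E'
from h import *
line_to([375,-238,150],feed=200,rot=q(np.pi/2)); line_to([385,-238,95],feed=120)
f0=observe()["force"]
line_to([405,-238,95],feed=60)
for x in(408,410,412,413.5):
    line_to([x,-238,95],feed=20); o=observe(); f=o["force"]-f0; print(x,f.round(1),o["eef_pos"].round(1))
    if f[0]<-8: break
line_to([375,-238,95],feed=120); line_to([375,-238,210],feed=250)
grip(85)
move_to([593,-400,210],q(np.pi/2))
line_to([593,-400,86],feed=180)
o=observe(); f0=o["force"]; print(o["joint_pos"].round(2),o["gripper_width"],o["time"],f0.round(1))
for y in(-370,-360,-350):
    line_to([593,y,86],feed=50); o=observe(); print(y,(o["force"]-f0).round(1),o["eef_pos"].round(1))
p=capture("wrist"); cv2.imwrite("pics/g.png",cv2.resize(p["color"],None,fx=1.5,fy=1.5))
p=capture("top"); print(tip(p,"base_near"),tip(p,"base_far"),observe()["time"])
E
```

```text
408 [-0.6  0.1  1.1] [ 408. -238.   95.]
410 [-0.7  0.4  0.1] [ 410.1 -238.    95. ]
412 [-1.   0.5  0.4] [ 412.1 -238.    95. ]
413.5 [-4.4  0.4  1.3] [ 413.2 -237.9   94.9]
[-0.7   0.64  1.4   0.    1.1  -0.7 ] 84.83636715980886 23.15 [ 0.5 -0.9  0. ]
-370 [-0.7  1.8 -0. ] [ 593.1 -370.    86.1]
-360 [-0.4 -3.5  0.8] [ 593.  -360.5   86.2]
-350 [-0.6 -6.8 -0.9] [ 593.1 -351.6   86.5]
[(0.47, [370.4, 2.6, -2.4])] [(0.66, [699.8, -348.2, 5.2]), (0.38, [592.2, -224.0, -5.7])] 24.8
```

View pics/g.png

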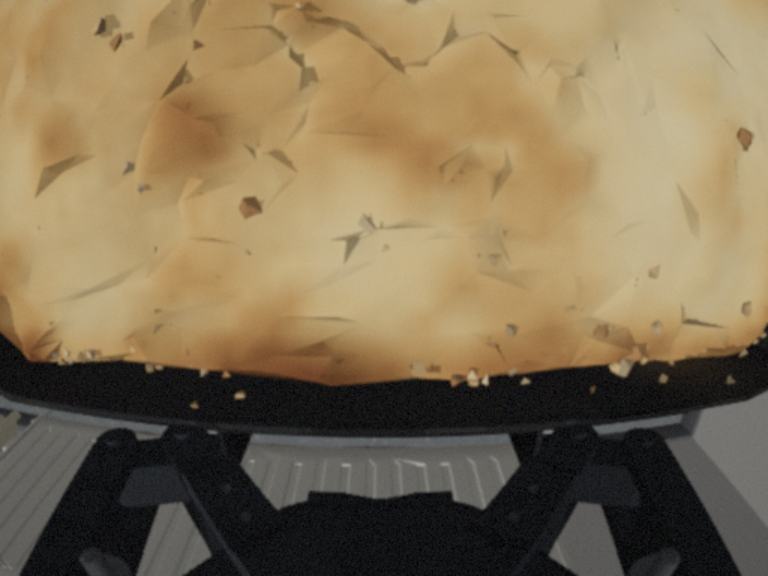

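The second press met the lever at the same x≈413, so the clasp stayed shut. The open fingers now bear squarely on the ring wall (px 175 and 580, row 430), so I'll push on.

```bash
python3 - <<'E'
from h import *
for y in(-335,-315,-296):
    line_to([593,y,86],feed=35); o=observe(); print(y,o["force"].round(1),o["moment"].round(2),o["eef_pos"].round(1),o["time"])
line_to([593,-350,88],feed=100); line_to([593,-390,230],feed=250)
p=capture("wrist"); print("w",tip(p,"base_near"),tip(p,"base_far"),tip(p,"table_edge"))
line_to([420,-390,260],feed=300)
p=capture("top"); cv2.imwrite("pics/h.png",cv2.resize(p["color"][90:330,190:400],None,fx=2.5,fy=2.5))
for n in("tin","base_near","base_far","clasp_tip","table_edge","mug","serving_spoon"): print(n,tip(p,n))
p=capture("side"); print("s",tip(p,"clasp_tip"),tip(p,"tin"),observe()["time"])
E
```

```text
-335 [ 0.7 -8.3 -1.9] [-1.09 -0.   -0.05] [ 593.  -337.1   86.5] 25.375
-315 [ 0.1 -9.1 -1.5] [-1.18  0.01  0.05] [ 593.1 -317.2   86.6] 26.1
-296 [ -0.4 -10.2  -1.5] [-1.18 -0.03  0.01] [ 593.1 -298.2   86.6] 26.7917
w [(0.73, [467.1, -300.4, 0.6])] [] [(0.68, [533.1, -338.3, -1.8])]
tin [(0.63, [593.2, -172.2, -3.5])]
base_near [(0.89, [466.0, -296.1, 3.9])]
base_far [(0.78, [697.7, -292.6, 5.7])]
clasp_tip [(0.49, [431.6, -187.4, 39.0])]
table_edge [(0.74, [532.3, -337.7, 3.5])]
mug [(0.8, [370.5, 6.7, -3.4])]
serving_spoon [(0.93, [454.4, 130.0, 1.8])]
s [] [(0.67, [593.2, -167.7, -5.4])] 29.7083
```

View pics/h.png

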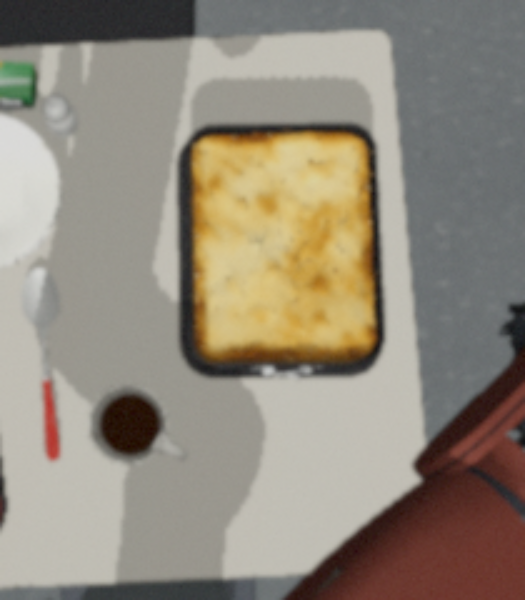

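The tin stands fully on the table, with the right side of its base about 38–43 mm inside the edge. The clasp lies flat at px (285,370), and the mug and spoon are where they were. The robot isn't touching anything, so I'll hand in.

```bash
python3 - <<'E'
from h import *
print(hand_in())
E
```

```text
the job is handed in; nothing more can be done
None
```

The clasp is shut and the tin is in over the table. I handed the job in at about 30 s of the 58 s.

- **Clasp:** I swept the lever round with the closed fingertips until it lay against the ring. Backing off and pressing lightly again met it at the same place (x ≈ 413 mm). The measured tip also matched the locked position to within a few millimetres. No sensor reads the lever angle, so the lock is inferred from this and from the pictures, including the one after the slide.
- **Tin:** With the fingers open, I pushed low on the ring wall with about 10 N and slid the tin about 62 mm. In the last checks its right-hand base side was about 43 mm inside the edge at the clasp end and 38 mm at the far end, against the 20 mm asked.
- **Other things:** The mug was within 5 mm of its first reading, and the spoon within 4 mm of its own, which is about the network's error. I didn't measure the shaker or fork again. The robot never worked near the fork, and the shaker looked undisturbed in the last picture.
- **Checks that failed or disagreed:**
  - The clasp network mistook the mug for the clasp in a few pictures.
  - The base point readings differed by up to about 5 mm between cameras.
  - The side camera found no clasp at the end.
  - I can't explain a 7 N upward force during the first clasp press. It was gone on the second.

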